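Index the sample carousel and load its empty cup

ROBOT

A 6-joint arm with a two-finger parallel gripper is mounted at the origin on a cart in front of the work surface, level with it; the furniture and walls round the work are solid. World frame = base frame: x ahead of the robot, y to its left, z up, the work surface at z = 0. Lengths are in mm, angles in rad, forces in N, time in s.
With the tool pointing down it reaches from about 375 to 975 mm from the base axis. Payload 3.8 kg.
Tool frame: the origin (TCP) lies at the very end of the fingers, on their centre line; the grasp point (between the pads) lies 19 mm behind it; z points along the fingers, y is the line along which they close (so a half turn about z gives the same grasp; the last joint's range is limited). The gripper opens to 88 mm and grips with 3 to 60 N. Pads are 18 mm wide; open, the fingers measure 123 mm over their backs; the gripper's body (75 mm by 187 mm) begins 45 mm behind the grasp point.
Start: joints at [1.119, 0.264, 1.604, -0, 1.274, -0.037], TCP at [272.027, 617.754, 238.706] pointing down, gripper open.
Joint ranges: [-2.63, 2.63], [-0.94, 2.18], [0.31, 2.57], [-1.31, 4.45], [0, 2.66], [-2.55, 2.55]. Speed limits (rad/s): [2.57, 2.57, 3.14, 3.14, 3.14, 3.14].

INTERFACE

Orientations are given as [roll, pitch, yaw] about the fixed x, y, z axes, in that order (R = Rz(yaw) Ry(pitch) Rx(roll)).
In Python, from rig import r, optics gives the robot as it stands.
- The arm moves only by the tool arm_command, never from a script. Its argument "moves" is text: rows parted by semicolons, each of 5 numbers parted by spaces: the finger opening in cm, from 0 to 8.81, then the shift along the tool's x, y, z in cm, then the turn about the tool's z in degrees. In form: jaw dx dy dz turn; .... A call has exactly 10 rows; each row is the pose to reach, as a shift and turn from the pose commanded when the call began, along the tool's axes at that moment; what a row does not reach only later rows make up. A row lasts 1/8 s, in which the tool goes at most 62.5 mm and 10.7 degrees, less where a joint would pass 70% of its speed; a pose out of reach is approached as far as the arm can. A call with a gripper value outside its range is refused whole. The fingers move at their own pace and stop on an object; "newtons" is the grip in N (left out, the last holds). Time passes only in rows, so rows that repeat a pose let the fingers close, or fill a call up. It gives the time, the measured TCP pose, the force, the opening and the grip force at its end, in the units of the state.
- r.observe(): the state, without advancing time (a new reading comes with each control period).
- optics.get_image(name): name is "scene" or "top" or "wrist"; returns the picture (420x560x3 uint8, red, green, blue); there is no depth.
- optics.camera_params(name): a dict with "intrinsics" (3x3 intrinsics, pixels), "extrinsics" (4x4, takes a point from camera to world coordinates). Camera axes: x right, y up, looking along -z (the intrinsics and any distortion apply to the point x, -y, -z); pixel columns grow to the right and rows downward; lengths in mm; the calibration is good to about 2 mm. A picture is of the moment at which its call begins: read the wrist's pose just before it. camera_params takes no time and is no camera call; for the wrist camera it gives the pose at the moment of the call.
- r.job_done(): hands the job in; it is judged then, once.
The state is a dict: "time_s": time; "joint_pos": joint angles; "joint_vel": joint speeds; "joint_torque": joint torques, N m; "position": TCP position; "eef_rot": TCP orientation; "contact_force": force on the tool from outside, world axes, zero at the start; "moment": the same for the moment, N m; "grip_width": finger opening in mm; "grasp_force": force on a finger pad.
Only numpy, scipy, OpenCV 4.12 (cv2) and the standard library are available. Lean on these libraries where they do the work, as an engineer would, in place of code of your own. Each camera call takes 0.05 s, during which the arm holds its last target. There are 200 camera calls.

TASK

Turn the sample carousel counter-clockwise by pushing the upright peg on its spoke until the spoke is pressed home against the buffer at the index block and the spring catch has clicked fully up behind it, pushing gently, never harder than about 15 N. Then, with the carousel latched, take the loose tube from its stand, gently lower it upright into the empty cup until it stands on the cup's floor, and let go. Leave the carousel latched and the other things on the bench where they are.

Things in the scene. Friction and masses are not known exactly. Their poses are not given: they have to be found in the camera images.
- carousel_base: Round white foot (230 mm across, 10 mm high) of the sample carousel, fixed to the worktop. Origin: on the turntable's vertical axis, at worktop height, z up. Its -x axis points at the nominal index place on the rim.
- index_mark (a point): Nominal index place, on the foot 100 mm from the axis. Here an aluminium index block on the rim carries a ramped brass spring catch and, just past it counter-clockwise, a rubber buffer on a spring. The block was clamped by hand up to 8 mm along the rim either way from this point; that setting is not reported and has to be felt.
- turntable (a joint): Angle of the grey turntable (disc 184 mm across, top at 36 mm, turns freely), rad, growing counter-clockwise seen from above. 0: its spoke points along the base's -x axis. Starts at -1.5 to -0.9; latched it reads -0.09 to 0.08 depending on the block's setting. It cannot turn below -2.6.
- catch (a joint): Spring catch, m pressed down: 0 = up, 0.007 = top of its ramp. The tooth under the spoke rides up the ramp for 20 mm (1 to 3 N at the peg), then must be pressed 5 mm into the buffer (9 N preload, 2.5 N/mm) before the catch is fully up behind it: 8 to 12 N at the peg. Let go earlier, the catch stays half down or the spoke is pushed back; latched, it reads 0. 13 to 15 N: firmly home.
- push_peg (a point): Centre of the top end (105 mm above the worktop) of the steel upright peg, 12 mm in diameter, on the end of the turntable's only spoke, 115 mm from the axis. Push it sideways at 65 to 100 mm height with closed fingers; the tubes on the turntable reach 130 mm height, 75 mm from the axis, 120 to 300 degrees counter-clockwise of the spoke.
- cup_floor (a point): Centre of the inner floor (40 mm above the worktop) of the only empty cup on the turntable, 75 mm from the axis, 60 degrees counter-clockwise of the spoke. White round cup, inner diameter 23 mm, flared to 30 mm at the rim, which is 76 mm above the worktop. The other four cups hold tubes that do not come out. Axes turn with the table, z up.
- sample_tube: Loose capped sample tube, 90 mm long, 14 g, body 14 mm and cap 18 mm wide (cap from 74 to 90 mm above its bottom). Origin: centre of its bottom end; z along the tube to the cap. It stands upright in the tube stand. It behaves as if square: grip it by the cap with the fingers closing along its x or y axis.
- tube_stand: White square block 50 x 50 x 45 mm, fixed to the worktop, with one round hole 22 mm wide and 35 mm deep in which the tube stands. Origin: centre of its underside, z up.
- bench_timer: Bystander: flat white timer 66 x 62 x 18 mm, origin at the centre of its underside. Loose; leave alone.
- petri_dish: Bystander: petri dish 63 mm across, 15 mm high, origin at the centre of its underside. Loose; leave alone.
- dropper: Bystander: small brown dropper bottle 33 mm across, 98 mm high, origin at the centre of its underside. Loose; leave alone.

How it is judged:
By the outcome, as a careful person would: the job done as asked, in the order asked, and still so for the second after the job is handed in, with the robot touching nothing.
It also fails if it takes over 58 s, if anything falls off the work surface, if the arm or the gripper's body presses on something with over 40 N, if the wrist force passes 120 N, or if a joint passes its speed limit or range.

## Working session

There is one attempt and no reset: what is moved stays moved. The work goes in short steps, Python scripts to look and compute and a tool call to move; the robot and the scene stay as the last step left them, time stands still between calls to the robot, and variables do not carry over. Pictures are saved under pics/ and viewed, at most 10 in all, crops included, and the job is handed in when it is done.

Besides the shell and the picture viewer there is one more tool, called after "Call:" in YAML: its name, and indented under it one key for each argument. arm_command: Moves the arm, as the interface text tells. Its arguments: {"type":"object","properties":{"moves":{"type":"string"},"newtons":{"type":"number"}},"required":["moves"]}

```bash
mkdir -p pics; cat > h.py <<'E'
import numpy as np,cv2
from rig import r,optics
def snap(n,f):
    o=r.observe(); p=optics.camera_params(n); im=optics.get_image(n)
    np.savez(f'pics/{f}.npz',im=im,K=p['intrinsics'],E=p['extrinsics'])
    cv2.imwrite(f'pics/{f}.png',cv2.cvtColor(np.asarray(im),cv2.COLOR_RGB2BGR)); return p
def px(f,u,v,z):
    d=np.load(f'pics/{f}.npz');K,E=d['K'],d['E']
    a=np.linalg.solve(K,[u,v,1.]);dr=E[:3,:3]@[a[0],-a[1],-a[2]];o=E[:3,3]
    return o+dr*(z-o[2])/dr[2]
def proj(f,P):
    d=np.load(f'pics/{f}.npz');K,E=d['K'],d['E']
    c=E[:3,:3].T@(np.array(P)-E[:3,3]);q=K@[c[0],-c[1],-c[2]];return q[:2]/q[2]
E
python3 - <<'E'
from h import *
p=snap('top','top1');print(p);snap('scene','sc1');print({k:np.round(v,3) for k,v in r.observe().items()})
a=np.hstack([cv2.imread('pics/top1.png')]);
cv2.imwrite('pics/top1v.png',cv2.resize(a,(800,600),interpolation=cv2.INTER_CUBIC))
E
```

```text
{'intrinsics': array([[390.96949262,   0.        , 279.62833096],
       [  0.        , 390.96949262, 210.07961046],
       [  0.        ,   0.        ,   1.        ]]), 'extrinsics': array([[ 1.79924979e-04,  9.98627312e-01, -5.23780468e-02,
         4.83290439e+02],
       [-9.99801078e-01,  1.22428060e-03,  1.99074024e-02,
         2.10120989e+02],
       [ 1.99442012e-02,  5.23640459e-02,  9.98428884e-01,
         1.06972448e+03],
       [ 0.00000000e+00,  0.00000000e+00,  0.00000000e+00,
         1.00000000e+00]])}
{'time_s': np.float64(0.1), 'joint_pos': array([ 1.119,  0.265,  1.605, -0.   ,  1.274, -0.037]), 'joint_vel': array([-0.   , -0.003, -0.002, -0.001,  0.   , -0.001]), 'joint_torque': array([ 1.0000e-03, -5.0362e+01, -3.5807e+01,  7.3000e-02,  2.3000e-02,
       -0.0000e+00]), 'position': array([271.731, 617.193, 237.514]), 'eef_rot': array([-3.14 , -0.   ,  2.727]), 'contact_force': array([-0.567,  0.754,  0.584]), 'moment': array([ 0.006,  0.   , -0.026]), 'grasp_force': np.float64(0.0), 'grip_width': np.float64(88.23)}
```

View pics/top1v.png

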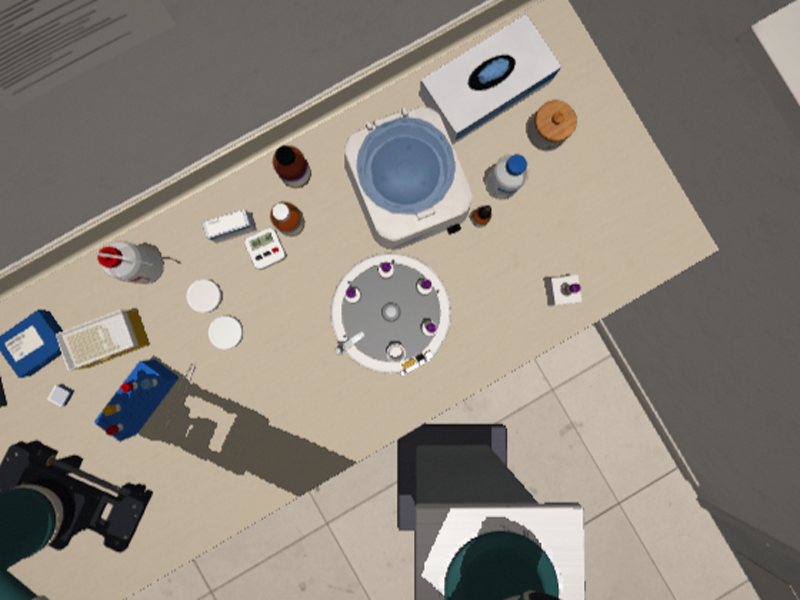

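View pics/sc1.png

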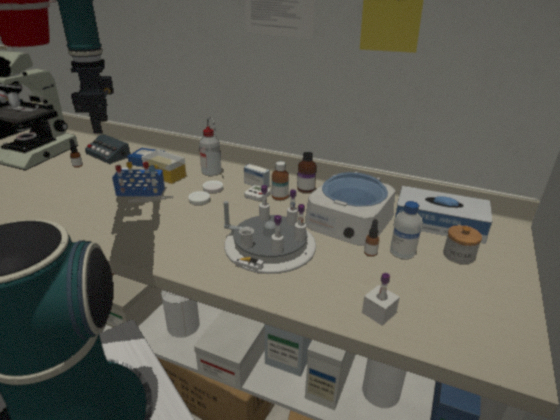

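The top picture shows the carousel hub at about (391,312), the spoke and peg at (345,347), the index block at (415,362), the empty cup at (396,351), and the tube stand at (564,290) in 800x600 coordinates. I'll enlarge both areas.

```bash
python3 - <<'E'
from h import *
im=cv2.imread('pics/top1.png')
a=cv2.resize(im[170:270,225:325],(500,500),interpolation=cv2.INTER_CUBIC)
b=cv2.resize(im[180:225,370:420],(300,270),interpolation=cv2.INTER_CUBIC)
c=np.zeros((500,800,3),np.uint8);c[:,:500]=a;c[:270,500:]=b
cv2.imwrite('pics/crop1.png',c)
E
```

```text
(no output)
```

View pics/crop1.png

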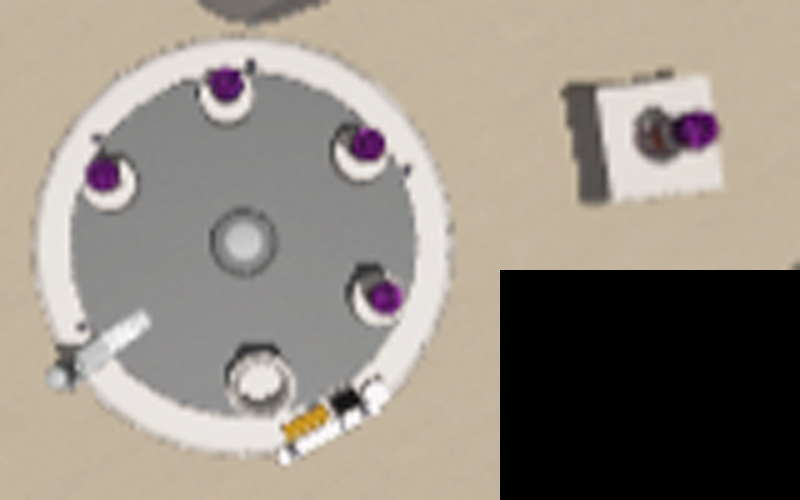

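The crop shows the foot's centre at (244.5,247), the peg top at (60,377), the cup rim at (261,380), the brass catch at (305,422) and the black buffer at (345,402). On the right, the stand corners are about (597,87), (709,74), (724,190) and (610,203), and the cap is at (698,130).

```bash
python3 - <<'E'
from h import *
L=lambda u,v,z:px('top1',225+u/5-.4,170+v/5-.4,z)[:2]
R=lambda u,v,z:px('top1',370+(u-500)/6-.4,180+v/6-.4,z)[:2]
C=(px('top1',225+244.5/5-.4,170+247/5-.4,10))[:2]
rad=np.linalg.norm(L(453,247,10)-L(36,247,10))/2
C2=L(243,241,45)
print('C',C,rad,'hub',C2)
g=lambda n,p:print(n,p.round(1),'r',np.linalg.norm(p-C).round(1),'ang',np.degrees(np.arctan2(*(p-C)[::-1])).round(1))
g('peg',L(60,377,105));g('cup',L(261,380,76));g('catch',L(305,422,30));g('buf',L(345,402,35))
for t in [(226,85),(104,175),(368,144),(386,297)]: g('tube',L(*t,130))
c=[R(*q,45) for q in [(597,87),(709,74),(724,190),(610,203)]]
print(np.mean(c,0),[np.linalg.norm(c[i]-c[i-1]).round(1) for i in range(4)], np.degrees(np.arctan2(*(c[1]-c[0])[::-1])))
print('cap',R(698,130,100),R(698,130,92))
print(r.observe()['eef_rot'])
E
```

```text
C [514.65018394 205.60230086] 113.02290770546034 hub [516.76024013 206.54106052]
peg [447.9 296.5] r 112.8 ang 126.3
cup [445.3 197.5] r 69.8 ang -173.3
catch [421.4 173.5] r 98.6 ang -161.0
buf [432.1 152.6] r 98.1 ang -147.3
tube [589.3 215.1] r 75.3 ang 7.3
tube [545.7 273.7] r 74.9 ang 65.5
tube [560.9 146.6] r 75.0 ang -51.9
tube [487.1 138.1] r 72.9 ang -112.2
[ 557.03859387 -118.71247575] [np.float64(51.4), np.float64(50.1), np.float64(51.6), np.float64(50.9)] -83.28826327630054
cap [ 556.62823345 -117.0564185 ] [ 557.23325309 -119.75555553]
[-3.13957355e+00 -5.62610368e-05  2.72681508e+00]
```

```bash
cat > plan.py <<'E'
import numpy as np,json,os
C=np.array([516,206.5])
def load(): return json.load(open('cmd.json')) if os.path.exists('cmd.json') else [272.027,617.754,238.706,156.24]
def rows(T,jaw,save=True):
    c=np.array(load());y=np.radians(c[3]);X=np.array([np.cos(y),np.sin(y)]);Y=np.array([X[1],-X[0]])
    out=[]
    for t,j in zip(T,jaw if hasattr(jaw,'__len__') else [jaw]*len(T)):
        d=np.array(t[:2])-c[:2]
        out.append([j,*np.round([d@X/10,d@Y/10,(c[2]-t[2])/10],1),round(c[3]-t[3])])
    l=out[-1];n=c[:2]+10*(l[1]*X+l[2]*Y)
    if save: json.dump([*n,c[2]-10*l[3],c[3]-l[4]],open('cmd.json','w'))
    print('; '.join(' '.join('%g'%(v+0) for v in q) for q in out)); print('end',load())
def lin(a,b,n): return [list(np.array(a)+(np.array(b)-a)*i/n) for i in range(1,n+1)]
def push(th,z=82,gap=15):
    a=np.radians(th);P=C+115*np.array([np.cos(a),np.sin(a)]);t=np.array([-np.sin(a),np.cos(a)])
    return [*(P-gap*t),z,th-90]
E
python3 - <<'E'
from plan import *
c=load();e=[475,319,170,50.]
T=lin(c,e,10)
for i,t in enumerate(T): t[2]=238.7 if i<5 else 238.7-(i-4)*13.7
rows(T,0)
E
```

```text
0 -3.1 -1.9 0 11; 0 -6.1 -3.8 0 21; 0 -9.2 -5.7 0 32; 0 -12.2 -7.7 0 42; 0 -15.3 -9.6 0 53; 0 -18.4 -11.5 1.4 64; 0 -21.4 -13.4 2.7 74; 0 -24.5 -15.3 4.1 85; 0 -27.6 -17.2 5.5 96; 0 -30.6 -19.2 6.9 106
end [474.73276316497754, 318.73832552840304, 169.706, 50.24000000000001]
```

Call:
arm_command:
  moves: "0 -3.1 -1.9 0 10; 0 -6.1 -3.8 0 20; 0 -9.2 -5.7 0 31; 0 -12.2 -7.7 0 42; 0 -15.3 -9.6 0 52; 0 -18.4 -11.5 1.4 63; 0 -21.4 -13.4 2.7 74; 0 -24.5 -15.3 4.1 84; 0 -27.6 -17.2 5.5 95; 0 -30.6 -19.2 6.9 105.5"

```text
time_s: 1.35
position: [474.9, 317.5, 168.8]
eef_rot: [-3.141, 0.001, 0.88]
contact_force: [-0.4, 0.6, -0.2]
grip_width: 0.0
grasp_force: 0.0
```

```bash
python3 - <<'E'
from plan import *
import json
c=load();c[3]+=0.5;json.dump(c,open('cmd.json','w'))
a=push(127,82,37)
T=lin(c,a,6)+[push(127,82,25),push(127,82,19)]+[push(127,82,17)]+[push(127,82,16)]
rows(T,0)
E
```

```text
0 0 0 1.5 2; 0 0.1 0 2.9 5; 0 0.1 0 4.4 7; 0 0.2 0 5.8 9; 0 0.2 0 7.3 11; 0 0.2 0 8.8 14; 0 -0.9 -0.3 8.8 14; 0 -1.5 -0.4 8.8 14; 0 -1.7 -0.5 8.8 14; 0 -1.8 -0.5 8.8 14
end [459.47022357620125, 307.9654482293229, 81.70599999999999, 36.74000000000001]
```

Call:
arm_command:
  moves: "0 0 0 1.5 2; 0 0.1 0 2.9 5; 0 0.1 0 4.4 7; 0 0.2 0 5.8 9; 0 0.2 0 7.3 11; 0 0.2 0 8.8 14; 0 -0.9 -0.3 8.8 14; 0 -1.5 -0.4 8.8 14; 0 -1.7 -0.5 8.8 14; 0 -1.8 -0.5 8.8 14"

```text
time_s: 2.6
position: [459.8, 308.2, 82.5]
eef_rot: [3.141, -0.002, 0.642]
contact_force: [-0.6, 0.7, -0.2]
grip_width: 0.4
grasp_force: 0.1
```

```bash
python3 - <<'E'
from plan import *
rows([push(t) for t in [129,133,138,143,148,153,158,162,165,167]],0)
E
```

```text
0 -0.5 0 0 -2; 0 -1.3 -0.1 0 -6; 0 -2.3 -0.1 0 -11; 0 -3.3 0.1 0 -16; 0 -4.3 0.3 0 -21; 0 -5.3 0.5 0 -26; 0 -6.2 0.9 0 -31; 0 -7 1.3 0 -35; 0 -7.5 1.6 0 -38; 0 -7.8 1.8 0 -40
end [407.73160723865976, 246.88258991803656, 81.70599999999999, 76.74000000000001]
```

Call:
arm_command:
  moves: "0 -0.5 0 0 -2; 0 -1.3 -0.1 0 -6; 0 -2.3 -0.1 0 -11; 0 -3.3 0.1 0 -16; 0 -4.3 0.3 0 -21; 0 -5.3 0.5 0 -26; 0 -6.2 0.9 0 -31; 0 -7 1.3 0 -35; 0 -7.5 1.6 0 -38; 0 -7.8 1.8 0 -40"

```text
time_s: 3.85
position: [407.5, 246.6, 81.9]
eef_rot: [3.142, -0.0, 1.342]
contact_force: [-0.1, 1.3, 0.1]
grip_width: 0.7
grasp_force: 0.2
```

```bash
python3 - <<'E'
from h import *
snap('top','top2');snap('wrist','w2')
im=cv2.imread('pics/top2.png')
a=cv2.resize(im[170:270,225:325],(420,420),interpolation=cv2.INTER_CUBIC)
c=np.hstack([a,cv2.resize(cv2.imread('pics/w2.png'),(380,285))]) if 0 else a
b=np.zeros((420,800,3),np.uint8);b[:,:420]=a;b[:285,420:]=cv2.resize(cv2.imread('pics/w2.png'),(380,285))
cv2.imwrite('pics/v2.png',b)
E
```

```text
(no output)
```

View pics/v2.png

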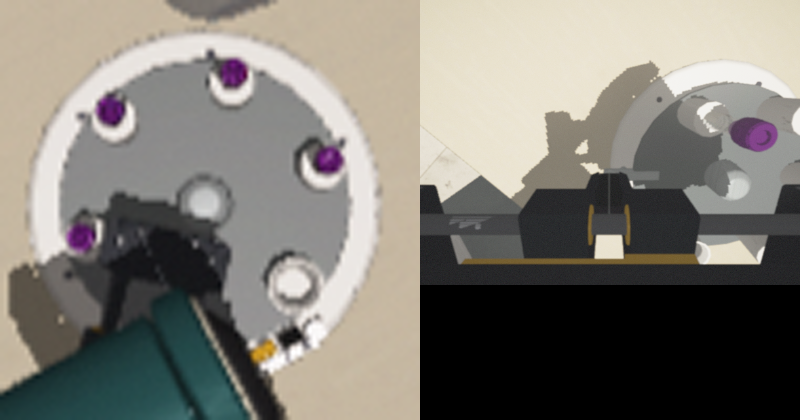

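The table has turned with the peg. The tube caps are at (82,237), (112,110), (233,72) and (329,160), and the cup rim is at (294,285). In the wrist view the peg sits ahead of the fingers.

```bash
python3 - <<'E'
from h import *
from plan import *
for t,o,z in [((82,237),300,130),((112,110),240,130),((233,72),180,130),((329,160),120,130),((294,285),60,76)]:
    p=px('top2',225+t[0]/4.2-.4,170+t[1]/4.2-.4,z)[:2]-C
    print(np.linalg.norm(p).round(1),(np.degrees(np.arctan2(p[1],p[0]))-o)%360)
rows([push(t) for t in [169,171,173,175,177,179,180.5,182,183,184]],0)
E
```

```text
73.3 167.29999322582375
73.7 166.23446344157975
74.8 167.50131118373352
74.8 167.4481017723248
73.8 167.24789808378094
0 -0.4 -0.1 0 -2; 0 -0.8 -0.1 0 -4; 0 -1.2 -0.1 0 -6; 0 -1.6 -0.1 0 -8; 0 -2 -0.1 0 -10; 0 -2.4 -0.1 0 -12; 0 -2.7 -0.1 0 -14; 0 -3 0 0 -15; 0 -3.2 0 0 -16; 0 -3.4 0 0 -17
end [399.9330179172219, 213.78905573693777, 81.70599999999999, 93.74000000000001]
```

Call:
arm_command:
  moves: "0 -0.4 -0.1 0 -2; 0 -0.8 -0.1 0 -4; 0 -1.2 -0.1 0 -6; 0 -1.6 -0.1 0 -8; 0 -2 -0.1 0 -10; 0 -2.4 -0.1 0 -12; 0 -2.7 -0.1 0 -14; 0 -3 0 0 -15; 0 -3.2 0 0 -16; 0 -3.4 0 0 -17"

```text
time_s: 5.2
position: [400.0, 213.7, 81.8]
eef_rot: [3.141, -0.0, 1.637]
contact_force: [-0.2, 0.2, 0.1]
grip_width: 0.1
grasp_force: 0.1
```

```bash
python3 - <<'E'
from plan import *
rows([push(t) for t in np.linspace(185,193,10)],0)
E
```

```text
0 -0.2 0 0 -1; 0 -0.4 0 0 -2; 0 -0.6 0 0 -3; 0 -0.8 0 0 -4; 0 -1 -0.1 0 -5; 0 -1.1 -0.1 0 -6; 0 -1.3 -0.1 0 -7; 0 -1.5 -0.1 0 -7; 0 -1.7 -0.1 0 -8; 0 -1.9 -0.1 0 -9
end [400.1744980051455, 194.76429063018452, 81.70599999999999, 102.74000000000001]
```

Call:
arm_command:
  moves: "0 -0.2 0 0 -1; 0 -0.4 0 0 -2; 0 -0.6 0 0 -3; 0 -0.8 0 0 -4; 0 -1 -0.1 0 -5; 0 -1.1 -0.1 0 -6; 0 -1.3 -0.1 0 -7; 0 -1.5 -0.1 0 -7; 0 -1.7 -0.1 0 -8; 0 -1.9 -0.1 0 -9"

```text
time_s: 6.45
position: [400.2, 194.6, 81.7]
eef_rot: [3.141, 0.0, 1.794]
contact_force: [-0.1, 0.9, -0.2]
grip_width: 0.3
grasp_force: 0.1
```

```bash
python3 - <<'E'
from plan import *
rows([push(t) for t in np.linspace(193.6,199,10)],0)
E
```

```text
0 -0.1 0 0 -1; 0 -0.2 0 0 -1; 0 -0.3 0 0 -2; 0 -0.4 0 0 -3; 0 -0.6 0 0 -3; 0 -0.7 0 0 -4; 0 -0.8 0 0 -4; 0 -0.9 0 0 -5; 0 -1.1 0 0 -6; 0 -1.2 0 0 -6
end [402.82082443289767, 183.05972073472145, 81.70599999999999, 108.74000000000001]
```

Call:
arm_command:
  moves: "0 -0.1 0 0 -1; 0 -0.2 0 0 -1; 0 -0.3 0 0 -2; 0 -0.4 0 0 -3; 0 -0.6 0 0 -3; 0 -0.7 0 0 -4; 0 -0.8 0 0 -4; 0 -0.9 0 0 -5; 0 -1.1 0 0 -6; 0 -1.2 0 0 -6"

```text
time_s: 7.7
position: [402.6, 182.9, 81.6]
eef_rot: [-3.141, -0.0, 1.898]
contact_force: [-2.7, 1.9, 0.4]
grip_width: 0.4
grasp_force: 1.4
```

```bash
python3 - <<'E'
from plan import *
rows([push(t) for t in np.linspace(199.4,202.5,10)],0)
E
```

```text
0 0 0 0 -1; 0 -0.1 -0.1 0 -1; 0 -0.2 -0.1 0 -1; 0 -0.3 -0.1 0 -2; 0 -0.3 -0.1 0 -2; 0 -0.4 -0.1 0 -2; 0 -0.5 -0.1 0 -3; 0 -0.5 -0.1 0 -3; 0 -0.6 -0.1 0 -3; 0 -0.7 -0.1 0 -4
end [404.12275754551445, 176.1095430269019, 81.70599999999999, 112.74000000000001]
```

Call:
arm_command:
  moves: "0 0 0 0 -1; 0 -0.1 -0.1 0 -1; 0 -0.2 -0.1 0 -1; 0 -0.3 -0.1 0 -2; 0 -0.3 -0.1 0 -2; 0 -0.4 -0.1 0 -2; 0 -0.5 -0.1 0 -3; 0 -0.5 -0.1 0 -3; 0 -0.6 -0.1 0 -3; 0 -0.7 -0.1 0 -4"

```text
time_s: 8.95
position: [404.2, 176.2, 81.9]
eef_rot: [3.141, -0.0, 1.969]
contact_force: [0.1, 3.8, 0.2]
grip_width: 0.6
grasp_force: 1.7
```

```bash
python3 - <<'E'
from plan import *
rows([push(t) for t in np.linspace(202.9,204.5,10)],0)
E
```

```text
0 -0.1 0 0 0; 0 -0.1 0 0 0; 0 -0.1 0 0 -1; 0 -0.2 0 0 -1; 0 -0.2 0 0 -1; 0 -0.2 0 0 -1; 0 -0.3 0 0 -1; 0 -0.3 0 0 -1; 0 -0.3 0 0 -2; 0 -0.4 0 0 -2
end [405.6689575507724, 172.42046922122378, 81.70599999999999, 114.74000000000001]
```

Call:
arm_command:
  moves: "0 -0.05 0 0 0; 0 -0.1 0 0 0; 0 -0.15 0 0 -1; 0 -0.2 0 0 -1; 0 -0.25 0 0 -1; 0 -0.3 0 0 -1; 0 -0.32 0 0 -1; 0 -0.35 0 0 -1; 0 -0.38 0 0 -2; 0 -0.4 0 0 -2"

```text
time_s: 10.2
position: [405.4, 172.2, 81.5]
eef_rot: [-3.141, 0.0, 2.003]
contact_force: [-2.1, 2.7, 1.7]
grip_width: 0.2
grasp_force: 1.6
```

```bash
python3 - <<'E'
from plan import *
rows([push(t) for t in np.linspace(204.7,206,10)],0)
E
```

```text
0 0 -0.1 0 0; 0 0 -0.1 0 0; 0 -0.1 -0.1 0 0; 0 -0.1 -0.1 0 0; 0 -0.1 -0.1 0 -1; 0 -0.2 -0.1 0 -1; 0 -0.2 -0.1 0 -1; 0 -0.2 -0.1 0 -1; 0 -0.2 -0.1 0 -1; 0 -0.3 -0.1 0 -1
end [406.016245011702, 169.27731930124207, 81.70599999999999, 115.74000000000001]
```

Call:
arm_command:
  moves: "0 -0.03 0 0 0; 0 -0.06 -0.1 0 0; 0 -0.1 -0.1 0 0; 0 -0.12 -0.1 0 0; 0 -0.15 -0.1 0 -1; 0 -0.18 -0.1 0 -1; 0 -0.22 -0.1 0 -1; 0 -0.25 -0.1 0 -1; 0 -0.28 -0.1 0 -1; 0 -0.3 -0.1 0 -1"

```text
time_s: 11.45
position: [405.9, 169.2, 81.7]
eef_rot: [-3.141, -0.0, 2.02]
contact_force: [-1.0, 2.1, -0.1]
grip_width: 0.3
grasp_force: 0.8
```

```bash
python3 - <<'E'
from plan import *
rows([push(t) for t in np.linspace(206.2,207.5,10)],0)
E
```

```text
0 0 0 0 0; 0 0 0 0 -1; 0 -0.1 0 0 -1; 0 -0.1 0 0 -1; 0 -0.1 0 0 -1; 0 -0.2 0 0 -1; 0 -0.2 0 0 -1; 0 -0.2 0 0 -1; 0 -0.2 0 0 -2; 0 -0.3 0 0 -2
end [407.3191091595714, 166.57499714942588, 81.70599999999999, 117.74000000000001]
```

Call:
arm_command:
  moves: "0 -0.03 0 0 0; 0 -0.06 0 0 -1; 0 -0.1 0 0 -1; 0 -0.12 0 0 -1; 0 -0.15 0 0 -1; 0 -0.18 0 0 -1; 0 -0.22 0 0 -1; 0 -0.25 0 0 -1; 0 -0.28 0 0 -2; 0 -0.3 0 0 -2"

```text
time_s: 12.7
position: [406.3, 167.6, 81.6]
eef_rot: [-3.141, -0.003, 2.054]
contact_force: [-4.6, 8.3, 2.3]
grip_width: 0.3
grasp_force: 4.8
```

```bash
python3 - <<'E'
from plan import *
rows([push(t) for t in np.linspace(207.6,208.6,10)],0)
E
```

```text
0 0 0 0 0; 0 0 0 0 0; 0 0 0 0 0; 0 -0.1 0 0 0; 0 -0.1 0 0 0; 0 -0.1 0 0 0; 0 -0.1 0 0 -1; 0 -0.2 0 0 -1; 0 -0.2 0 0 -1; 0 -0.2 0 0 -1
end [408.2500292670775, 164.8048593713304, 81.70599999999999, 118.74000000000001]
```

Call:
arm_command:
  moves: "0 -0.02 0 0 0; 0 -0.04 0 0 0; 0 -0.06 0 0 0; 0 -0.08 0 0 0; 0 -0.1 0 0 0; 0 -0.12 0 0 0; 0 -0.14 0 0 -1; 0 -0.16 0 0 -1; 0 -0.18 0 0 -1; 0 -0.2 0 0 -1"

```text
time_s: 13.95
position: [406.9, 166.1, 81.7]
eef_rot: [-3.14, -0.004, 2.071]
contact_force: [-5.7, 9.1, 2.7]
grip_width: 0.2
grasp_force: 5.6
```

```bash
python3 - <<'E'
from plan import *
rows([push(t) for t in np.linspace(208.6,209.2,10)],0,False)
E
```

```text
0 0 0 0 0; 0 0 0 0 0; 0 0 0 0 0; 0 0 0 0 0; 0 -0.1 -0.1 0 0; 0 -0.1 -0.1 0 0; 0 -0.1 -0.1 0 0; 0 -0.1 -0.1 0 0; 0 -0.1 -0.1 0 0; 0 -0.1 -0.1 0 0
end [408.2500292670775, 164.8048593713304, 81.70599999999999, 118.74000000000001]
```

Call:
arm_command:
  moves: "0 -0.02 0 0 0; 0 -0.04 0 0 0; 0 -0.06 0 0 0; 0 -0.08 0 0 0; 0 -0.1 0 0 0; 0 -0.12 0 0 0; 0 -0.14 0 0 -1; 0 -0.16 0 0 -1; 0 -0.18 0 0 -1; 0 -0.2 0 0 -1"

```text
time_s: 15.2
position: [407.7, 163.9, 81.6]
eef_rot: [-3.14, -0.003, 2.089]
contact_force: [-6.0, 8.4, 3.3]
grip_width: 0.2
grasp_force: 5.0
```

Call:
arm_command:
  moves: "0 -0.02 0 0 0; 0 -0.04 0 0 0; 0 -0.06 0 0 0; 0 -0.08 0 0 0; 0 -0.1 0 0 0; 0 -0.12 0 0 0; 0 -0.14 0 0 -1; 0 -0.16 0 0 -1; 0 -0.18 0 0 -1; 0 -0.2 0 0 -1"

```text
time_s: 16.45
position: [407.9, 163.2, 81.6]
eef_rot: [-3.139, -0.006, 2.106]
contact_force: [-7.8, 11.5, 3.4]
grip_width: 0.4
grasp_force: 7.7
```

Call:
arm_command:
  moves: "0 0.2 0 0 0; 0 0.5 0 0 0; 0 1.2 0 0 0; 0 2.4 0 0 0; 0 3.5 0 0 0; 0 3.5 0 -2 0; 0 3.5 0 -6 0; 0 3.5 0 -10 0; 0 3.5 0 -14 0; 0 3.5 0 -16 0"

```text
time_s: 17.7
position: [393.1, 192.3, 244.5]
eef_rot: [3.138, 0.001, 2.108]
contact_force: [-0.5, 0.6, -0.6]
grip_width: 0.4
grasp_force: 0.0
```

```bash
python3 - <<'E'
from plan import *
from rig import r
import json
o=r.observe();print(o['position'],o['eef_rot'])
y=np.radians(120.74);c=[410.2+35*np.cos(y),161.3+35*np.sin(y),241.7,120.74];print(c);json.dump(c,open('cmd.json','w'))
# look position over the tube, high
T=lin(c,[520,-110,241.7,96.7],8);rows(T+[T[-1]]*2,[8.8]*10)
E
```

```text
[393.05579256 192.26417435 244.45524339] [3.13767793e+00 6.88945043e-04 2.10799860e+00]
[np.float64(392.30999207485957), np.float64(191.38234725613037), 241.7, 120.74]
8.8 -4.1 -0.6 0 3; 8.8 -8.1 -1.1 0 6; 8.8 -12.2 -1.7 0 9; 8.8 -16.2 -2.2 0 12; 8.8 -20.3 -2.8 0 15; 8.8 -24.3 -3.3 0 18; 8.8 -28.4 -3.9 0 21; 8.8 -32.4 -4.4 0 24; 8.8 -32.4 -4.4 0 24; 8.8 -32.4 -4.4 0 24
end [520.1025431741668, -109.58453444936711, 241.7, 96.74]
```

Call:
arm_command:
  moves: "8.8 -4.1 -0.6 0 3; 8.8 -8.1 -1.1 0 6; 8.8 -12.2 -1.7 0 9; 8.8 -16.2 -2.2 0 12; 8.8 -20.3 -2.8 0 15; 8.8 -24.3 -3.3 0 18; 8.8 -28.4 -3.9 0 21; 8.8 -32.4 -4.4 0 24; 8.8 -32.4 -4.4 0 24; 8.8 -32.4 -4.4 0 24"

```text
time_s: 18.95
position: [519.8, -108.9, 241.3]
eef_rot: [-3.141, -0.001, 1.689]
contact_force: [-0.8, 0.7, 0.1]
grip_width: 88.3
grasp_force: 0.0
```

```bash
python3 - <<'E'
from h import *
snap('top','top3');p=snap('wrist','w3');print(p['extrinsics'].round(2))
print(r.observe()['position'])
print(proj('w3',[557,-118,100]),proj('w3',[557,-118,45]))
im=cv2.imread('pics/top3.png')
b=np.zeros((600,800,3),np.uint8)
b[:500,:400]=cv2.resize(im[170:270,235:315],(400,500),interpolation=cv2.INTER_CUBIC)
b[:300,400:]=cv2.resize(cv2.imread('pics/w3.png'),(400,300))
cv2.imwrite('pics/v3.png',b)
E
```

```text
[[ 9.9000e-01 -1.1000e-01 -4.0000e-02  5.0983e+02]
 [ 1.2000e-01  9.5000e-01  2.9000e-01 -3.2880e+01]
 [ 0.0000e+00 -2.9000e-01  9.6000e-01  3.8540e+02]
 [ 0.0000e+00  0.0000e+00  0.0000e+00  1.0000e+00]]
[ 519.70155823 -108.39645557  241.55454909]
[314.46179277 217.43300721] [309.02959612 203.46615384]
```

View pics/v3.png

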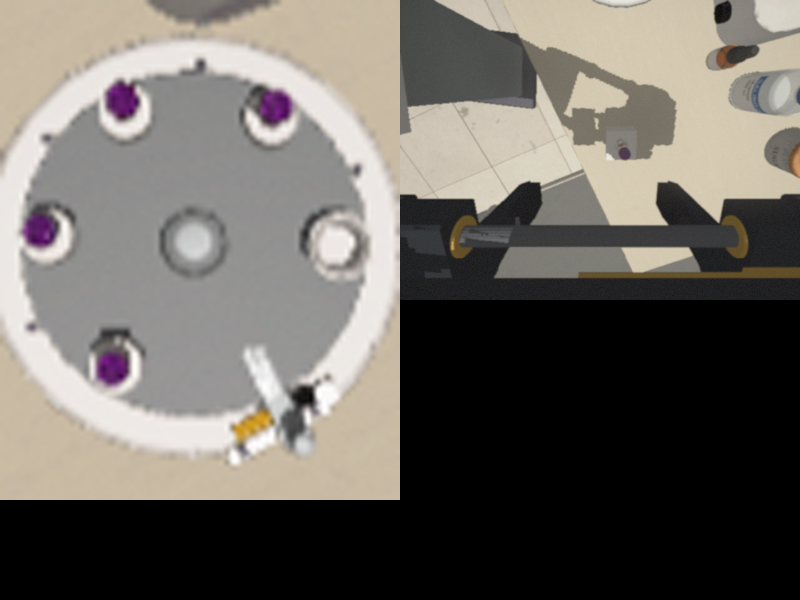

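The spoke now sits between the brass catch (250,425) and the black buffer (303,397), so it looks latched. The cup rim is at (337,245), and in the wrist view the cap is at (624,153), close to the prediction.

```bash
python3 - <<'E'
from h import *
from plan import C
for t,o,z in [((44,231),240,130),((122,101),180,130),((276,105),120,130),((112,368),300,130),((337,245),60,76),((304,442),0,105)]:
    q=px('top3',235+t[0]/5-.4,170+t[1]/5-.4,z)[:2];p=q-C
    print(q.round(1),np.linalg.norm(p).round(1),(np.degrees(np.arctan2(p[1],p[0]))-o)%360)
im=np.load('pics/w3.npz')['im'];hsv=cv2.cvtColor(im,cv2.COLOR_RGB2HSV)
m=cv2.inRange(hsv,(130,60,20),(165,255,200));m[:180]=0;m[250:]=0;m[:,:280]=0;m[:,350:]=0
v,u=np.nonzero(m);print(len(u),u.min(),u.max(),v.min(),v.max(),u.mean(),v.mean())
print('cap mid',px('w3',u.mean(),v.mean(),94))
b=np.zeros((500,800,3),np.uint8)
b[:480,:640]=cv2.resize(cv2.cvtColor(im,cv2.COLOR_RGB2BGR)[165:240,270:370],(640,480),interpolation=cv2.INTER_CUBIC)
cv2.imwrite('pics/v4.png',b)
E
```

```text
[518.7 278.4] 71.9 207.826535899404
[581.5 241.1] 74.1 207.87721703051707
[579.7 166.8] 75.1 208.09314201198399
[453.1 245.6] 74.0 208.15564088648287
[513.8 133.3] 73.2 208.25519270931494
[416.  152.1] 113.8 208.55198720088404
105 308 320 208 222 313.9904761904762 215.07619047619048
cap mid [ 557.11703788 -117.3367545    94.        ]
```

View pics/v4.png

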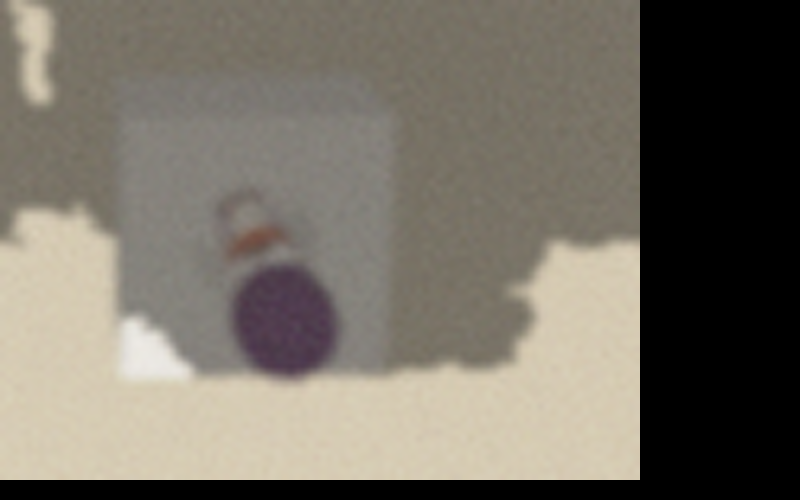

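```bash
python3 - <<'E'
from plan import *
c=load();a=[557,-117.3,190,96.74];e=[557,-117.3,73,96.74]
rows(lin(c,a,3)+lin(a,e,4)+[e]*3,[5]*7+[1.5]*3)
E
```

```text
5 -0.4 1.2 1.7 0; 5 -0.8 2.4 3.4 0; 5 -1.2 3.6 5.2 0; 5 -1.2 3.6 8.1 0; 5 -1.2 3.6 11 0; 5 -1.2 3.6 13.9 0; 5 -1.2 3.6 16.9 0; 1.5 -1.2 3.6 16.9 0; 1.5 -1.2 3.6 16.9 0; 1.5 -1.2 3.6 16.9 0
end [557.2621144595881, -117.27649531014201, 72.69999999999999, 96.74]
```

Call:
arm_command:
  moves: "5 -0.4 1.2 1.7 0; 5 -0.8 2.4 3.4 0; 5 -1.2 3.6 5.2 0; 5 -1.2 3.6 8.1 0; 5 -1.2 3.6 11 0; 5 -1.2 3.6 13.9 0; 5 -1.2 3.6 16.9 0; 5 -1.2 3.6 16.9 0; 1.5 -1.2 3.6 16.9 0; 1.5 -1.2 3.6 16.9 0"
  newtons: 8

```text
time_s: 20.3
position: [558.6, -117.5, 74.1]
eef_rot: [3.139, 0.001, 1.689]
contact_force: [0.7, -0.9, -0.9]
grip_width: 32.3
grasp_force: 0.0
```

Call:
arm_command:
  moves: "1.5 0 0 0 0; 1.5 0 0 0 0; 1.5 0 0 0 0; 1.5 0 0 -1 0; 1.5 0 0 -2 0; 1.5 0 0 -4 0; 1.5 0 0 -7 0; 1.5 0 0 -10 0; 1.5 0 0 -12 0; 1.5 0 0 -12 0"

```text
time_s: 21.55
position: [558.6, -117.6, 194.9]
eef_rot: [3.138, 0.001, 1.689]
contact_force: [0.4, -0.1, 0.0]
grip_width: 17.6
grasp_force: 8.0
```

```bash
python3 - <<'E'
from h import *
from plan import *
snap('wrist','w5');snap('scene','sc5')
b=np.zeros((420,800,3),np.uint8)
b[:420,:480]=cv2.resize(cv2.imread('pics/sc5.png')[150:360,200:440],(480,420))
b[:240,480:]=cv2.resize(cv2.imread('pics/w5.png'),(320,240))
cv2.imwrite('pics/v5.png',b);print(r.observe()['position'],r.observe()['grip_width'])
E
```

```text
[ 556.8026036  -117.15616241  192.01940502] 17.2995309569507
```

View pics/v5.png

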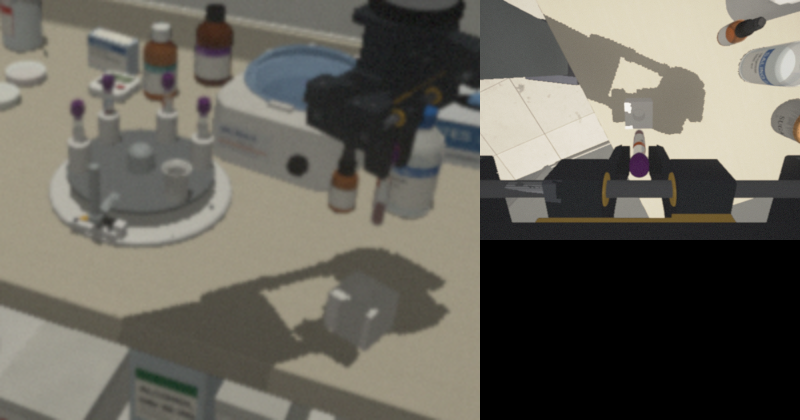

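The tube is held upright between the fingers (scene crop (378,200)), and the stand is empty. Next I carry it over the cup.

```bash
python3 - <<'E'
from plan import *
import json
c=load();c[2]+=120;json.dump(c,open('cmd.json','w'))
a=[513.6,132,222,96.74];e=[513.6,132,165,96.74]
T=lin(c,a,8);
for i in range(3,8):T[i][2]=222
for i in range(3):T[i][2]=192.7+(i+1)*10
rows(T+[a,a],1.5)
E
```

```text
1.5 3.2 -0.2 -1 0; 1.5 6.3 -0.4 -2 0; 1.5 9.5 -0.5 -3 0; 1.5 12.6 -0.7 -2.9 0; 1.5 15.8 -0.9 -2.9 0; 1.5 19 -1.1 -2.9 0; 1.5 22.1 -1.2 -2.9 0; 1.5 25.3 -1.4 -2.9 0; 1.5 25.3 -1.4 -2.9 0; 1.5 25.3 -1.4 -2.9 0
end [513.665758726905, 132.33191353625352, 221.7, 96.74]
```

Call:
arm_command:
  moves: "1.5 2.8 -0.2 -1 0; 1.5 5.8 -0.4 -2 0; 1.5 9 -0.5 -2.9 0; 1.5 12.2 -0.7 -2.9 0; 1.5 15.4 -0.9 -2.9 0; 1.5 18.6 -1.1 -2.9 0; 1.5 21.7 -1.2 -2.9 0; 1.5 24 -1.4 -2.9 0; 1.5 25.3 -1.4 -2.9 0; 1.5 25.3 -1.4 -2.9 0"

```text
time_s: 22.9
position: [513.1, 132.6, 220.6]
eef_rot: [-3.14, 0.0, 1.69]
contact_force: [0.3, 0.4, 0.2]
grip_width: 17.2
grasp_force: 8.0
```

Call:
arm_command:
  moves: "1.5 0 0 1 0; 1.5 0 0 2 0; 1.5 0 0 3 0; 1.5 0 0 4 0; 1.5 0 0 5 0; 1.5 0 0 6 0; 1.5 0 0 6.6 0; 1.5 0 0 7 0; 1.5 0 0 7 0; 1.5 0 0 7 0"

```text
time_s: 24.15
position: [513.9, 132.4, 152.1]
eef_rot: [3.141, -0.0, 1.689]
contact_force: [-0.4, 0.2, -0.2]
grip_width: 17.3
grasp_force: 8.0
```

```bash
python3 - <<'E'
from h import *
snap('wrist','w6');snap('scene','sc6')
b=np.zeros((540,800,3),np.uint8)
b[:540,:480]=cv2.resize(cv2.imread('pics/sc6.png')[155:290,210:330],(480,540),interpolation=cv2.INTER_CUBIC)
b[:300,480:]=cv2.resize(cv2.imread('pics/w6.png')[160:360,170:390],(320,300))
cv2.imwrite('pics/v6.png',b);o=r.observe();print(o['position'],o['eef_rot'],o['contact_force'])
f=lambda P:(proj('sc6',P)-[210,155])*4
print('tube bottom',f([513.6,132,o['position'][2]-63]),'rim',f([513.6,132,76]),f([528.6,132,76]),f([498.6,132,76]))
E
```

```text
[513.98779363 132.41557877 152.14616913] [ 3.14077552e+00 -8.77778954e-05  1.68856174e+00] [ 0.24780709 -0.04765839 -0.06253711]
tube bottom [310.45748003 296.12123212] rim [309.86289789 315.36894616] [330.40135562 307.1278851 ] [288.98767669 323.74513363]
```

View pics/v6.png

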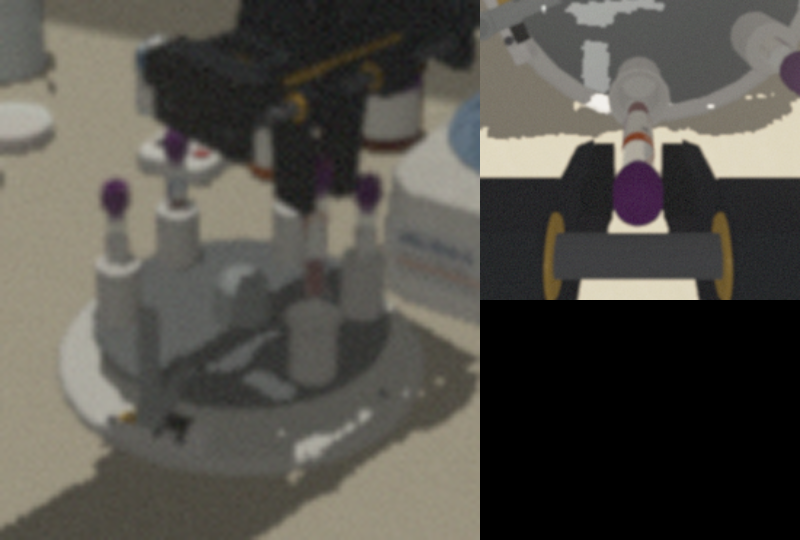

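The tube's bottom end at (315,297) sits centred over the cup rim at (313,312), so I lower it.

Call:
arm_command:
  moves: "1.5 0 0 0.6 0; 1.5 0 0 1.2 0; 1.5 0 0 1.8 0; 1.5 0 0 2.3 0; 1.5 0 0 2.8 0; 1.5 0 0 3.2 0; 1.5 0 0 3.6 0; 1.5 0 0 3.9 0; 1.5 0 0 4.2 0; 1.5 0 0 4.3 0"

```text
time_s: 25.5
position: [513.6, 132.3, 108.5]
eef_rot: [-3.141, 0.0, 1.689]
contact_force: [0.8, -0.5, 0.5]
grip_width: 17.1
grasp_force: 8.0
```

Call:
arm_command:
  moves: "1.5 0 0 0.05 0; 1.5 0 0 0.1 0; 1.5 0 0 0.15 0; 1.5 0 0 0.2 0; 1.5 0 0 0.25 0; 1.5 0 0 0.3 0; 1.5 0 0 0.35 0; 1.5 0 0 0.4 0; 1.5 0 0 0.45 0; 1.5 0 0 0.45 0"

```text
time_s: 26.75
position: [513.6, 132.3, 104.1]
eef_rot: [-3.142, 0.0, 1.689]
contact_force: [-0.3, 0.1, 1.1]
grip_width: 17.3
grasp_force: 8.0
```

Call:
arm_command:
  moves: "1.5 0 0 0.02 0; 1.5 0 0 0.04 0; 1.5 0 0 0.06 0; 1.5 0 0 0.08 0; 1.5 0 0 0.1 0; 1.5 0 0 0.12 0; 1.5 0 0 0.14 0; 1.5 0 0 0.16 0; 1.5 0 0 0.18 0; 1.5 0 0 0.2 0"

```text
time_s: 28.0
position: [514.9, 132.6, 103.6]
eef_rot: [3.139, -0.0, 1.689]
contact_force: [-0.5, -0.8, 7.0]
grip_width: 16.6
grasp_force: 8.0
```

Contact with the cup floor reads 7 N. I'll ease off slightly, release the tube and rise.

Call:
arm_command:
  moves: "1.5 0 0 -0.05 0; 1.5 0 0 -0.1 0; 1.5 0 0 -0.1 0; 2.1 0 0 -0.1 0; 2.5 0 0 -0.1 0; 3.2 0 0 -0.1 0; 4 0 0 -0.1 0; 4 0 0 -0.1 0; 4 0 0 -0.1 0; 4 0 0 -0.1 0"

```text
time_s: 29.25
position: [513.7, 132.3, 103.2]
eef_rot: [3.142, -0.0, 1.689]
contact_force: [-0.1, 0.3, 0.9]
grip_width: 39.8
grasp_force: 0.0
```

Call:
arm_command:
  moves: "4 0 0 -0.5 0; 4 0 0 -1.5 0; 4 0 0 -3 0; 4 0 0 -5 0; 4 0 0 -8 0; 4 0 0 -11 0; 4 4 0 -12 0; 4 9 0 -12 0; 4 14 0 -12 0; 4 16 0 -12 0"

```text
time_s: 30.5
position: [494.7, 293.6, 224.7]
eef_rot: [3.14, -0.001, 1.691]
contact_force: [-0.6, 0.1, -0.0]
grip_width: 39.8
grasp_force: 0.0
```

```bash
python3 - <<'E'
from h import *
snap('top','top7');snap('scene','sc7')
b=np.zeros((600,800,3),np.uint8)
b[:540,:400]=cv2.resize(cv2.imread('pics/sc7.png')[155:290,220:320],(400,540),interpolation=cv2.INTER_CUBIC)
b[:500,400:]=cv2.resize(cv2.imread('pics/top7.png')[170:270,235:315],(400,500),interpolation=cv2.INTER_CUBIC)
cv2.imwrite('pics/v7.png',b);print(r.observe()['position'])
E
```

```text
[494.75394582 292.73857741 224.0176024 ]
```

View pics/v7.png

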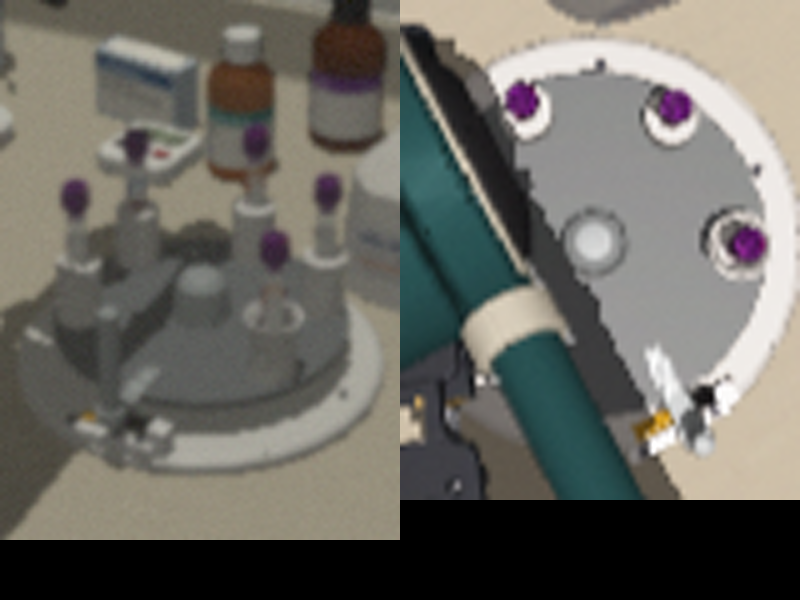

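The tube stands upright in the cup (cap at (273,248) in the scene crop). The spoke has not moved, with the peg at (703,442) between catch and buffer, so I hand in.

```bash
python3 -c "
from rig import r
print(r.job_done())"
```

```text
the job is handed in; nothing more can be done
None
```

The job is handed in at about 31 s: the spoke was pushed home (last reading about 14 N) and, judging by the camera pictures, is latched between catch and buffer, and the loose tube stands upright on the floor of the empty cup, released.

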